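# Draw the barrel bolt and open the slide case

## Task

Unbolt and open the blue slide case on the bench: lift the red bolt handle up out of its notch, draw the bolt back until it meets its end stop, and let the handle down into the parking notch there so that the bolt cannot creep home. Then swing the white lid up by its black grip until it stands nearly upright, and let go. Do not knock the bottle, the specimen block or the jar beside the case.

Things in the scene. Friction and masses are not known exactly. Their poses are not given: they have to be found in the camera images.
- case: Blue steel slide case fixed to the bench, 170 (its x) x 320 (its y) x 80 mm high; origin: centre of its underside; front = its -x, z up. Lid on the -y part; the +y part is a fixed deck with a barrel bolt: 12 mm rod along the case's y, axis 28 mm behind the front face, 100 mm above the bench. Its tip bars the lid. Nothing on the deck is higher than 20 mm above the rod's axis.
- bolt_knob (a point): Centre of the red knob of the bolt's handle: a disc 20 mm in diameter, 18 mm wide between flat faces that look along the case's y (pinch these from above). It is 50 mm from the rod's axis on an 8 mm thick arm. At rest it sticks out level to the case's -x, 22 mm in front of the front face, nothing beneath. It turns up and back about the rod's axis and slides to the case's +y.
- handle (a joint): Bolt handle's angle about the rod's axis, rad: 0 = level, down in a notch; grows as it is lifted, to 1.4 at most. At the start its arm lies in a 14 mm wide notch of an upright steel guard; above 0.8 it clears the guard (1.1 is safe). A spring (1 to 4 N at the knob) pulls it down; let go between the notches it rests on the guard at 0.5 to 0.8, not parked.
- bolt (a joint): Bolt travel, m: 0 = home, grows towards the case's +y; starts at 0 to 0.003. Sliding takes 2 to 4 N. A brass end stop, its place different each time and not given, stops the rod at 0.040 to 0.058. There the arm is over the 14 mm wide parking notch, 1 mm past its middle: slide gently till the force rises (6 to 10 N more), then lower the handle; parked, it goes down to 0.
- lid_grip (a point): Centre of the black grip on the lid's front edge: a disc 20 mm in diameter, 18 mm wide between flat faces that look along the case's y (pinch these from above). Shut, it is 76 mm above the bench, 28 mm in front of the front face, nothing beneath. The lid's hinge axis runs along the case's y, 183 mm behind the grip (case's +x) at the same height; the grip swings up and back about it.
- lid (a joint): White lid's angle about its hinge, rad: 0 = shut, grows as it opens, 1.57 = upright, stops at 1.65. Stiff friction hinge: the lid stays where it is left; moving it takes 3 to 7 N at the grip. Barred until the bolt is drawn about 0.03.
- stain_bottle: Bystander: amber glass bottle with a black cap, 56 mm in diameter, 115 mm tall, beyond the case's +y end. Origin: centre of its underside.
- specimen_block: Bystander: clear acrylic specimen block, 70 x 70 x 90 mm high, beyond the case's -y end. Origin: centre of its underside.
- reagent_jar: Bystander: glass jar with a white cap, 60 mm in diameter, 70 mm tall, behind the case (its +x side). Origin: centre of its underside.

How it is judged:
On the way, in this order (a step that is already met when the one before it is completed fails the run):
1. the bolt's handle is lifted clear of its notch while the bolt is still home (value of joint handle above 0.6 rad and value of joint bolt below 0.012 m), for 0.1 s.
2. the bolt is drawn and its handle is down in the parking notch, the lid still shut (value of joint bolt above 0.034 m and value of joint handle below 0.2 rad and value of joint lid below 0.1 rad), for 0.2 s.
At the end, for the whole second after the job is handed in: The bolt is drawn more than 34 mm with its handle down in the parking notch (below 0.2 rad), the lid stands open at more than 1.2 rad (about 70 degrees) and at rest, and the bottle, block and jar stand upright within 30 mm of where they were (value of joint bolt above 0.034 m and value of joint handle below 0.2 rad and value of joint lid above 1.2 rad and velocity of joint lid between -0.05 and 0.05 rad/s and distance of each of stain_bottle, specimen_block, reagent_jar from where it was at the start of the episode below 0.03 m and angle between each of stain_bottle, specimen_block, reagent_jar's own z axis and vertical below 0.2 rad); the robot touches nothing.
It fails at once if the stain bottle is knocked: moved 30 mm or tipped (distance of stain_bottle from where it was at the start of the episode above 0.03 m or angle between stain_bottle's own z axis and vertical above 0.2 rad).
It fails at once if the specimen block is knocked: moved 30 mm or tipped (distance of specimen_block from where it was at the start of the episode above 0.03 m or angle between specimen_block's own z axis and vertical above 0.2 rad).
It fails at once if the reagent jar is knocked: moved 30 mm or tipped (distance of reagent_jar from where it was at the start of the episode above 0.03 m or angle between reagent_jar's own z axis and vertical above 0.2 rad).
It also fails if it takes over 61 s, if anything falls off the work surface, if the arm or the gripper's body presses on something with over 40 N, if the wrist force passes 120 N, or if a joint passes its speed limit or range.

## Robot

A 6-joint arm with a two-finger parallel gripper is mounted at the origin on the work surface. World frame = base frame: x ahead of the robot, y to its left, z up, the work surface at z = 0. Lengths are in m, angles in rad, forces in N, time in s.
With the tool pointing down it reaches from about 0.375 to 0.975 m from the base axis. Payload 3.8 kg.
Tool frame: the origin (TCP) lies at the very end of the fingers, on their centre line; the grasp point (between the pads) lies 19 mm behind it (grasp_offset is the distance from the TCP to the grasp point, in m); z points along the fingers, y is the direction in which the jaws open and shut (so a half turn about z gives the same grasp; the last joint's range is limited). The gripper opens to 88 mm and grips with 3 to 60 N. Pads are 18 mm wide; open, the fingers measure 123 mm over their backs; the gripper's body (75 mm by 187 mm) begins 45 mm behind the grasp point.
Start: joints at [1.216, 0.264, 1.604, -0, 1.274, -0.037], TCP at [0.211, 0.641, 0.239] pointing down, gripper open.
Joint ranges: [-2.63, 2.63], [-0.94, 2.18], [0.31, 2.57], [-1.31, 4.45], [0, 2.66], [-2.55, 2.55]. Speed limits (rad/s): [2.57, 2.57, 3.14, 3.14, 3.14, 3.14].

## Interface

Orientations are given as a rotation vector (axis times angle).
In Python, from station import * gives the robot as it stands.
- The arm moves only by the shell command python3 -m crank 'ROWS' [FORCE]. ROWS is JSON, a list of rows, each an object with "hand": the opening, from -1 (shut) to 1 (fully open), so that 0 is half open; "xyz": the shift along the world's x, y, z normalised to -1 to 1, where 1 is 80 cm, a list of three; "twist": the turn, a rotation vector about the world's x, y, z normalised to -1 to 1, where 1 is pi rad, a list of three. A call has 1 to 8 rows; each row is the pose to reach, as a shift and turn from the pose commanded when the call began, turning the shorter way round; what a row does not reach only later rows make up. A row lasts 1/8 s, in which the tool goes at most 62.5 mm and 10.7 degrees, less where a joint would pass 70% of its speed; a pose out of reach is approached as far as the arm can. A call with a number of a shift or a turn outside -1 to 1 is refused whole. A call with a gripper value outside its range is refused whole. The fingers move at their own pace and stop on an object; FORCE is the grip in N (left out, the last holds). Time passes only in rows, so rows that repeat a pose let the fingers close. It gives the time, the measured TCP pose, the force and the opening at its end, in the units of the state.
- state(): the state, without advancing time (a new reading comes with each control period).
- grab_frame(name): name is "side" or "top"; returns a dict with "color" (420x560x3 uint8, red, green, blue), "z_map" (420x560 float32, m along the optical axis (not along the pixel's ray), 0 where there is no reading), "fx", "fy", "cx", "cy" (pixels), "R" (3x3) and "t" (3): a world point X has camera coordinates R X + t. Camera axes: x right, y down, z forward; pixel columns grow to the right and rows downward; lengths in m; the calibration is good to about 2 mm. A picture is of the moment at which its call begins.
- close_job(): hands the job in, once; it reports no verdict.
The state is a dict: "time_s": time; "joints": joint angles; "joint_vel": joint speeds; "joint_efforts": joint torques, N m; "position": TCP position; "tool_rot": TCP orientation; "wrist_force": force on the tool from outside, world axes, zero at the start; "moment": the same for the moment, N m; "gripper_width": opening from 0.0 (shut) to 1.0 (fully open).
Only numpy, scipy, OpenCV 4.12 (cv2) and the standard library are available. Lean on these libraries where they do the work, as an engineer would, in place of code of your own. Each camera call takes 0.05 s, during which the arm holds its last target. There are 200 camera calls.

## Working session

There is one attempt and no reset: what is moved stays moved. The work goes in short steps, Python scripts to look and compute and a shell command to move; the robot and the scene stay as the last step left them, time stands still between calls to the robot, and variables do not carry over. Pictures are saved under pics/ and viewed, about 8 in all and at most 12, crops included, and the job is handed in when it is done.

```bash
mkdir -p pics
python3 - <<'E'
from station import *
import cv2,numpy as np
s=state();print({k:np.round(v,3).tolist() for k,v in s.items()})
for n in("top","side"):
    f=grab_frame(n);cv2.imwrite(f"pics/{n}0.png",f["color"][:,:,::-1]);np.savez(f"pics/{n}0.npz",**f)
    print(n,f["fx"],f["cx"],f["cy"],np.round(f["R"],3).tolist(),f["t"])
E
```

```text
{'time_s': 0.0, 'joints': [1.216, 0.265, 1.605, 0.0, 1.274, -0.037], 'joint_vel': [-0.0, 0.002, -0.001, 0.001, -0.0, -0.0], 'joint_efforts': [-0.0, -50.21, -35.688, 0.073, 0.029, -0.0], 'position': [0.211, 0.641, 0.237], 'tool_rot': [-0.497, -3.102, 0.003], 'wrist_force': [-0.1, -0.039, -0.347], 'moment': [0.052, 0.011, -0.011], 'gripper_width': 0.997}
top 444.76593927475386 283.4673653547716 213.81889080217218 [[-0.019, -1.0, 0.004], [-0.979, 0.018, -0.204], [0.204, -0.008, -0.979]] [0.04576191 0.63550448 0.943898  ]
side 382.0688568895055 281.2040164141146 209.64770306694015 [[0.976, -0.218, 0.01], [-0.099, -0.484, -0.869], [0.194, 0.847, -0.494]] [-0.58800271  0.17189713  0.79756747]
```

View pics/top0.png

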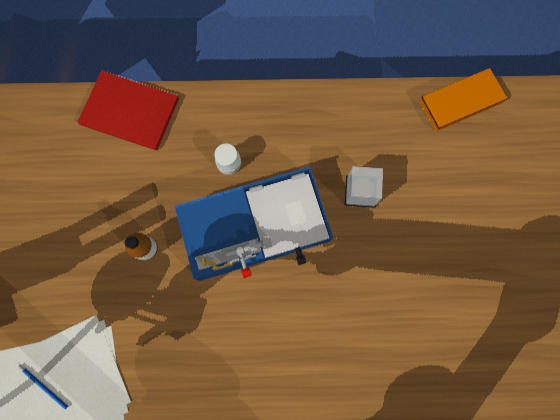

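View pics/side0.png

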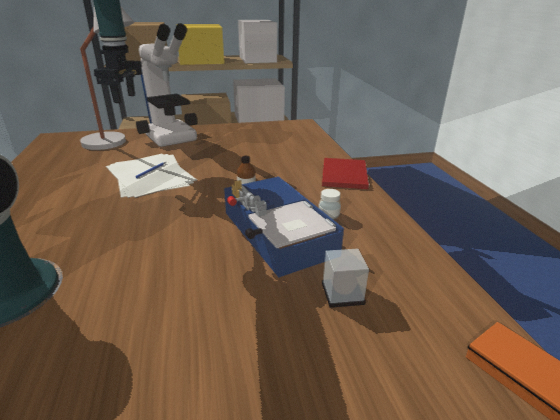

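The top view shows the case centred near (253,225) with the red knob at (246,272) and the black grip at (300,256). The bottle is at (140,246), the jar at (228,158) and the block at (364,187). Next I'll measure these.

```bash
cat > h.py <<'E'
import numpy as np,cv2
from station import *
def cloud(f):
    v,u=np.mgrid[:420,:560];z=f["z_map"]
    P=np.stack([(u-f["cx"])/f["fx"]*z,(v-f["cy"])/f["fy"]*z,z],-1)
    return (P-f["t"])@f["R"]
E
python3 - <<'E'
from h import *
for n in("top","side"):
    f=dict(np.load(f"pics/{n}0.npz"));P=cloud(f);c=f["color"].astype(int);r,g,b=c[...,0],c[...,1],c[...,2]
    reg=np.zeros((420,560),bool)
    if n=="top":reg[165:282,175:335]=1
    else: reg[170:270,222:345]=1
    ok=reg&(f["z_map"]>0)
    red=ok&(r>120)&(g<60)&(b<60)
    print(n,"red",red.sum(),np.median(P[red],0),P[red].min(0),P[red].max(0))
    blk=ok&(c.max(-1)<45)&(P[...,2]>.05)&(P[...,2]<.1)
    k=np.zeros_like(blk)
    if n=="top":k[245:268,290:312]=1
    else:k[222:242,240:265]=1
    q=blk&k;print("grip",q.sum(),np.median(P[q],0),P[q].min(0),P[q].max(0))
    cas=ok&(P[...,2]>.06)&(P[...,2]<.09)&((b>r+30)|((r>110)&(abs(r-b)<40)))
    print("case",cv2.minAreaRect(P[cas][:,:2].astype(np.float32)),np.median(P[cas][:,2]))
    if n=="top":
        lid=ok&(r>120)&(abs(r-b)<45)&(P[...,2]>.06)&(P[...,2]<.1); m=np.zeros_like(lid);m[170:260,246:330]=1
        print("lid",cv2.minAreaRect(P[lid&m][:,:2].astype(np.float32)),np.median(P[lid&m][:,2]))
        for nm,(u,v) in dict(bot=(133,242),jar=(228,152),blk=(364,186)).items(): print(nm,P[v,u])
    s=(slice(225,290),slice(180,320)) if n=="top" else (slice(175,250),slice(215,315))
    cv2.imwrite(f"pics/{n}c.png",cv2.resize(f["color"][s][:,:,::-1],None,fx=5.5,fy=5.5,interpolation=cv2.INTER_CUBIC))
E
```

```text
top red 72 [0.50288744 0.11691682 0.10903466] [ 0.4929738   0.1072217  -0.00078417] [0.51154746 0.12667598 0.11356563]
grip 103 [0.5352823  0.00133015 0.08383052] [ 0.52032108 -0.01098251  0.07666001] [0.55787048 0.00827302 0.08908857]
case ((0.6497362852096558, 0.11024807393550873), (0.23904475569725037, 0.32199597358703613), 14.702827453613281) 0.08093502050894727
lid ((0.6282906532287598, 0.046237505972385406), (0.15783971548080444, 0.18714474141597748), 15.597237586975098) 0.08112718478053096
bot [0.57002916 0.35400012 0.11854417]
jar [0.7834753  0.15985805 0.07274069]
blk [ 0.69148913 -0.14764465  0.09047373]
side red 295 [0.86334497 0.37466485 0.01885736] [0.49283447 0.10830063 0.01543134] [0.91575183 0.43202056 0.11228399]
grip 76 [ 0.53362686 -0.00692896  0.07893782] [ 0.52013386 -0.01201907  0.07001267] [0.55483138 0.00628851 0.08708166]
case ((0.6883646249771118, 0.056879639625549316), (0.2833368480205536, 0.4490930140018463), 15.885015487670898) 0.08069918887358288
```

View pics/topc.png

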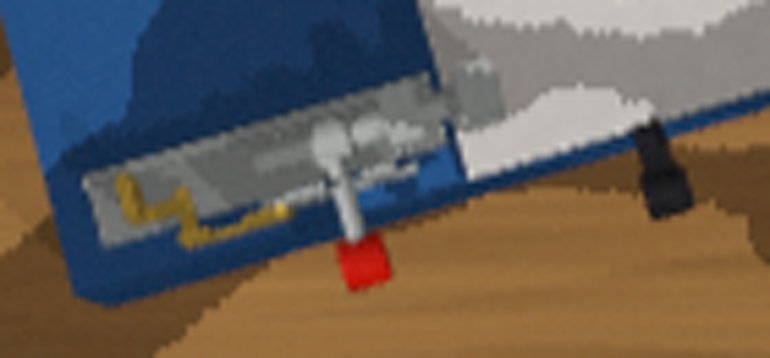

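Run:
```python
from h import *
f=dict(np.load("pics/top0.npz"));P=cloud(f)
reg=np.zeros((420,560),bool);reg[165:282,170:335]=1
m=reg&(P[...,2]>.074)&(P[...,2]<.086)
m=cv2.morphologyEx(m.astype(np.uint8),cv2.MORPH_OPEN,np.ones((7,7)))>0
Q=P[m][:,:2].astype(np.float32);rc=cv2.minAreaRect(Q);print(rc)
def dep(u,v,z):
    d=f["R"].T@np.array([(u-f["cx"])/f["fx"],(v-f["cy"])/f["fy"],1]);C=-f["R"].T@f["t"];return C+d*(z-C[2])/d[2]
k=dep(180+363/5.5,225+260/5.5,.108);g=dep(180+667/5.5,225+195/5.5,.084);print(k,g)
for th in np.deg2rad([14.5,15,15.5]):
    ex=np.array([np.cos(th),np.sin(th)]);ey=np.array([-ex[1],ex[0]])
    a,b=Q@ex,Q@ey; lo=np.percentile(a,.5),np.percentile(a,99.5),np.percentile(b,.5),np.percentile(b,99.5)
    print(np.rad2deg(th),np.round(lo,4),lo[1]-lo[0],lo[3]-lo[2],"k",k[:2]@ex-lo[0],"g",g[:2]@ex-lo[0],k[:2]@ey-lo[2],g[:2]@ey-lo[2])
s=state();print(s["position"])
from scipy.spatial.transform import Rotation as R
print(R.from_rotvec(s["tool_rot"]).as_matrix().round(3))
```

```text
((0.6167172789573669, 0.10649361461400986), (0.17209097743034363, 0.3115997016429901), 14.85478687286377)
[0.5026548  0.11585982 0.108     ] [ 0.52786232 -0.00271883  0.084     ]
14.500000000000002 [ 0.5409  0.7063 -0.2043  0.1016] 0.16543035176802723 0.3059473631846722 k -0.025227271135955798 g -0.03051239442011744 0.19062101580232485 0.0695079188203708
14.999999999999998 [ 0.5406  0.7067 -0.2097  0.096 ] 0.16607013439260399 0.3057690206699242 k -0.025088845881724997 g -0.03143066566471753 0.1915444455229781 0.07048208097259837
15.5 [ 0.5399  0.707  -0.2152  0.0905] 0.16710874616532567 0.3056778236451984 k -0.024534820462529416 g -0.031932853790222926 0.19247337619978266 0.07147096344874976
[0.21070975 0.64060607 0.23754578]
[[-0.95   0.312 -0.001]
 [ 0.312  0.95  -0.002]
 [ 0.    -0.002 -1.   ]]
```

```bash
A='{"hand":0.2,"xyz":[0.365,-0.655,-0.04],"twist":[0,0,0.184]}'; python3 -m crank '[{"hand":0.2,"xyz":[0.365,-0.655,-0.04],"twist":[0,0,0.184]},{"hand":0.2,"xyz":[0.365,-0.655,-0.04],"twist":[0,0,0.184]},{"hand":0.2,"xyz":[0.365,-0.655,-0.04],"twist":[0,0,0.184]},{"hand":0.2,"xyz":[0.365,-0.655,-0.04],"twist":[0,0,0.184]},{"hand":0.2,"xyz":[0.365,-0.655,-0.04],"twist":[0,0,0.184]},{"hand":0.2,"xyz":[0.365,-0.655,-0.04],"twist":[0,0,0.184]},{"hand":0.2,"xyz":[0.365,-0.655,-0.04],"twist":[0,0,0.184]},{"hand":0.2,"xyz":[0.365,-0.655,-0.04],"twist":[0,0,0.184]}]' 15
```

```text
time_s: 1.1
position: [0.4536, 0.2045, 0.2119]
tool_rot: [-0.408, 3.115, 0.0]
wrist_force: [1.2, 1.4, -0.7]
gripper_width: 0.598
```

```bash
python3 -m crank '[{"hand":0.2,"xyz":[0.061,-0.11,-0.03],"twist":[0,0,0]},{"hand":0.2,"xyz":[0.061,-0.11,-0.06],"twist":[0,0,0]},{"hand":0.2,"xyz":[0.061,-0.11,-0.06],"twist":[0,0,0]},{"hand":0.2,"xyz":[0.061,-0.11,-0.06],"twist":[0,0,0]}]'
python3 - <<'E'
from h import *
s=state();print(s["position"],s["tool_rot"],s["wrist_force"])
f=grab_frame("side");P=cloud(f);c=f["color"].astype(int)
m=(c[...,0]>110)&(c[...,1]<60)&(c[...,2]<60)&(P[...,2]>.07)&(P[...,2]<.13)&(P[...,0]<.56)&(f["z_map"]>0)
print(m.sum(),np.median(P[m],0),P[m].min(0),P[m].max(0))
cv2.imwrite("pics/s1.png",cv2.resize(f["color"][130:270,170:350][:,:,::-1],None,fx=4,fy=4,interpolation=cv2.INTER_CUBIC))
E
```

```text
time_s: 1.6
position: [0.5017, 0.1187, 0.1641]
tool_rot: [0.407, -3.114, -0.001]
wrist_force: [-0.2, -0.0, 0.3]
gripper_width: 0.601
[0.50170919 0.11870487 0.16413464] [ 4.06551276e-01 -3.11438094e+00 -8.11732754e-04] [-0.15633096 -0.04441613  0.30166662]
42 [0.50197033 0.11001554 0.10337408] [0.49117916 0.10662167 0.09410298] [0.51013715 0.12382957 0.11206667]
```

View pics/s1.png

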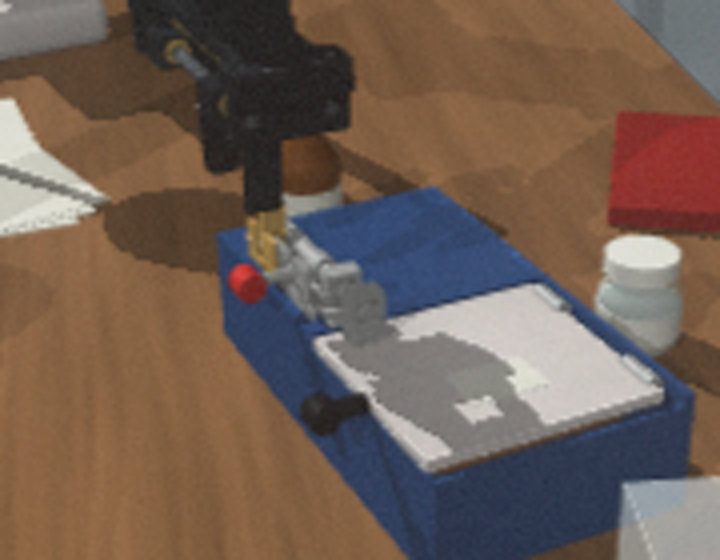

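The side view shows the open fingers straddling the knob, which appears at about (248,283) in the crop, and clear of everything else. Next I descend and pinch.

```bash
python3 -m crank '[{"hand":0.2,"xyz":[0,-0.0025,-0.05],"twist":[0,0,0]},{"hand":0.2,"xyz":[0,-0.0025,-0.096],"twist":[0,0,0]},{"hand":0.2,"xyz":[0,-0.0025,-0.096],"twist":[0,0,0]},{"hand":0.2,"xyz":[0,-0.0025,-0.096],"twist":[0,0,0]},{"hand":-0.2,"xyz":[0,-0.0025,-0.096],"twist":[0,0,0]},{"hand":-0.7,"xyz":[0,-0.0025,-0.096],"twist":[0,0,0]},{"hand":-0.7,"xyz":[0,-0.0025,-0.096],"twist":[0,0,0]},{"hand":-0.7,"xyz":[0,-0.0025,-0.096],"twist":[0,0,0]}]' 15; python3 -m crank '[{"hand":-0.8,"xyz":[0,0,0],"twist":[0,0,0]},{"hand":-0.8,"xyz":[0,0,0],"twist":[0,0,0]},{"hand":-0.8,"xyz":[0,0,0],"twist":[0,0,0]}]'
```

```text
time_s: 2.65
position: [0.5022, 0.1172, 0.0878]
tool_rot: [-0.406, 3.115, 0.003]
wrist_force: [-1.1, 2.6, 1.9]
gripper_width: 0.201
time_s: 3.02
position: [0.5022, 0.1171, 0.0877]
tool_rot: [-0.407, 3.115, 0.002]
wrist_force: [-2.2, 5.0, 2.8]
gripper_width: 0.202
```

```bash
python3 -m crank '[{"hand":-0.8,"xyz":[0.0004,0.001,0.0093],"twist":[0,0,0]},{"hand":-0.8,"xyz":[0.0024,0.0019,0.0185],"twist":[0,0,0]},{"hand":-0.8,"xyz":[0.0057,0.0028,0.0272],"twist":[0,0,0]},{"hand":-0.8,"xyz":[0.0102,0.004,0.0353],"twist":[0,0,0]},{"hand":-0.8,"xyz":[0.0159,0.0055,0.0426],"twist":[0,0,0]},{"hand":-0.8,"xyz":[0.0225,0.0073,0.049],"twist":[0,0,0]},{"hand":-0.8,"xyz":[0.0327,0.01,0.0558],"twist":[0,0,0]},{"hand":-0.8,"xyz":[0.0327,0.01,0.0558],"twist":[0,0,0]}]'
python3 - <<'E'
from h import *
s=state();print(s["position"],s["tool_rot"],s["wrist_force"],s["gripper_width"])
f=grab_frame("side")
cv2.imwrite("pics/s2.png",cv2.resize(f["color"][150:250,190:330][:,:,::-1],None,fx=5,fy=5,interpolation=cv2.INTER_CUBIC))
E
```

```text
time_s: 4.03
position: [0.5277, 0.1244, 0.1325]
tool_rot: [0.407, -3.113, -0.0]
wrist_force: [-5.7, 1.1, 0.2]
gripper_width: 0.203
[0.52766979 0.12438519 0.1324693 ] [ 4.06979336e-01 -3.11277107e+00 -2.00511625e-04] [-5.66913814  1.13719053  0.19918595] 0.20320728769379007
```

View pics/s2.png

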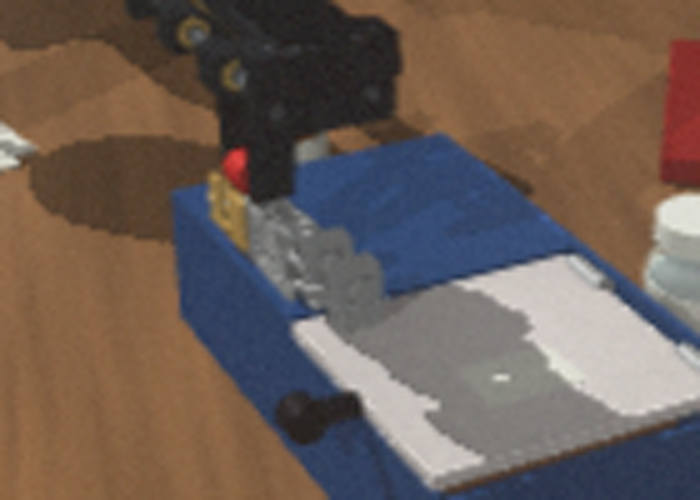

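```bash
python3 -m crank '[{"hand":-0.8,"xyz":[-0.002,0.0072,0],"twist":[0,0,0]},{"hand":-0.8,"xyz":[-0.0039,0.0145,0],"twist":[0,0,0]},{"hand":-0.8,"xyz":[-0.0058,0.0217,0],"twist":[0,0,0]},{"hand":-0.8,"xyz":[-0.0078,0.029,0],"twist":[0,0,0]},{"hand":-0.8,"xyz":[-0.0097,0.0362,0],"twist":[0,0,0]},{"hand":-0.8,"xyz":[-0.0113,0.0423,0],"twist":[0,0,0]},{"hand":-0.8,"xyz":[-0.0113,0.0423,0],"twist":[0,0,0]}]' 20
python3 -m crank '[{"hand":-0.8,"xyz":[-0.0005,0.0018,0],"twist":[0,0,0]},{"hand":-0.8,"xyz":[-0.001,0.0036,0],"twist":[0,0,0]},{"hand":-0.8,"xyz":[-0.001,0.0036,0],"twist":[0,0,0]}]'
```

```text
time_s: 4.95
position: [0.5184, 0.1574, 0.1325]
tool_rot: [0.408, -3.113, 0.003]
wrist_force: [-5.4, -2.0, 0.8]
gripper_width: 0.201
time_s: 5.32
position: [0.5177, 0.1598, 0.1325]
tool_rot: [0.408, -3.113, 0.003]
wrist_force: [-5.7, -4.2, 1.3]
gripper_width: 0.201
```

```bash
for i in 1 2 3; do python3 -m crank '[{"hand":-0.8,"xyz":[-0.0006,0.0024,0],"twist":[0,0,0]},{"hand":-0.8,"xyz":[-0.0006,0.0024,0],"twist":[0,0,0]}]' | egrep 'pos|force'; done
```

```text
position: [0.5172, 0.1617, 0.1325]
wrist_force: [-5.2, -3.5, 1.3]
position: [0.5166, 0.1636, 0.1325]
wrist_force: [-6.4, -2.9, 1.3]
position: [0.5161, 0.1655, 0.1325]
wrist_force: [-5.4, -3.3, 2.3]
```

```bash
for i in 1 2 3; do python3 -m crank '[{"hand":-0.8,"xyz":[-0.0006,0.0024,0],"twist":[0,0,0]},{"hand":-0.8,"xyz":[-0.0006,0.0024,0],"twist":[0,0,0]}]' | egrep 'pos|force'; done
```

```text
position: [0.5156, 0.1674, 0.1325]
wrist_force: [-6.3, -3.8, 1.7]
position: [0.5151, 0.1693, 0.1325]
wrist_force: [-6.5, -3.3, 1.1]
position: [0.5145, 0.1711, 0.1325]
wrist_force: [-7.5, -3.9, 1.9]
```

```bash
for i in 1 2; do python3 -m crank '[{"hand":-0.8,"xyz":[-0.0006,0.0024,0],"twist":[0,0,0]},{"hand":-0.8,"xyz":[-0.0006,0.0024,0],"twist":[0,0,0]}]' | egrep 'pos|force'; done
```

```text
position: [0.5145, 0.1714, 0.1325]
wrist_force: [-5.5, -9.8, 2.0]
position: [0.5144, 0.1717, 0.1326]
wrist_force: [-3.1, -16.1, 2.6]
```

```bash
python3 -m crank '[{"hand":-0.8,"xyz":[0.0014,-0.0052,0],"twist":[0,0,0]},{"hand":-0.8,"xyz":[0.0014,-0.0052,0],"twist":[0,0,0]},{"hand":-0.8,"xyz":[0.0014,-0.0052,0],"twist":[0,0,0]}]' | egrep 'pos|force'
python3 -m crank '[{"hand":-0.8,"xyz":[-0.0101,-0.0027,-0.0068],"twist":[0,0,0]},{"hand":-0.8,"xyz":[-0.0168,-0.0045,-0.0131],"twist":[0,0,0]},{"hand":-0.8,"xyz":[-0.0225,-0.006,-0.0205],"twist":[0,0,0]},{"hand":-0.8,"xyz":[-0.0225,-0.006,-0.0205],"twist":[0,0,0]}]'| egrep 'pos|force'
```

```text
position: [0.5147, 0.1707, 0.1325]
wrist_force: [-5.8, -4.4, 2.2]
position: [0.4985, 0.1668, 0.1153]
wrist_force: [2.8, -4.1, -1.8]
```

```bash
python3 -m crank '[{"hand":-0.8,"xyz":[-0.0044,-0.0012,-0.0081],"twist":[0,0,0]},{"hand":-0.8,"xyz":[-0.0078,-0.0021,-0.0168],"twist":[0,0,0]},{"hand":-0.8,"xyz":[-0.0078,-0.0021,-0.0168],"twist":[0,0,0]}]'| egrep 'pos|force'
python3 -m crank '[{"hand":-0.8,"xyz":[-0.0019,-0.0005,-0.0092],"twist":[0,0,0]},{"hand":-0.8,"xyz":[-0.0027,-0.0007,-0.018],"twist":[0,0,0]},{"hand":-0.8,"xyz":[-0.0027,-0.0007,-0.018],"twist":[0,0,0]}]'| egrep 'pos|force'
python3 - <<'E'
from h import *
f=grab_frame("side")
cv2.imwrite("pics/s3.png",cv2.resize(f["color"][150:250,190:330][:,:,::-1],None,fx=5,fy=5,interpolation=cv2.INTER_CUBIC))
E
```

```text
position: [0.4929, 0.1652, 0.1021]
wrist_force: [3.9, -4.3, -1.5]
position: [0.4918, 0.1649, 0.0903]
wrist_force: [0.6, -6.0, 11.7]
```

View pics/s3.png

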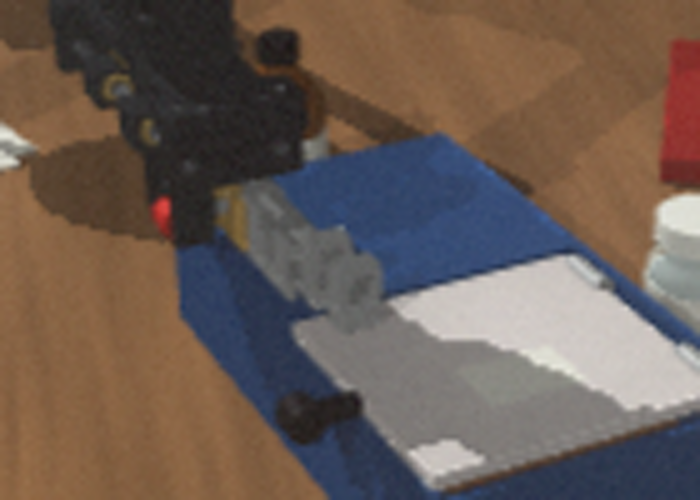

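The knob, at about (162,216) in the crop, is level again at the far notch, and the fingers bottomed with about 12 N upward. Next I release, rise and verify.

```bash
python3 -m crank '[{"hand":-0.4,"xyz":[0,0,0.002],"twist":[0,0,0]},{"hand":0.1,"xyz":[0,0,0.002],"twist":[0,0,0]},{"hand":0.1,"xyz":[0,0,0.002],"twist":[0,0,0]},{"hand":0.1,"xyz":[0,0,0.04],"twist":[0,0,0]},{"hand":0.1,"xyz":[0,0,0.1],"twist":[0,0,0]},{"hand":0.1,"xyz":[0,0,0.1],"twist":[0,0,0]}]'| egrep 'pos|force'
python3 - <<'E'
from h import *
f=grab_frame("side");P=cloud(f);c=f["color"].astype(int)
m=(c[...,0]>110)&(c[...,1]<60)&(c[...,2]<60)&(P[...,2]>.07)&(P[...,2]<.16)&(P[...,0]<.56)&(f["z_map"]>0)
print(m.sum(),np.median(P[m],0),P[m].min(0),P[m].max(0))
cv2.imwrite("pics/s4.png",cv2.resize(f["color"][150:250,190:330][:,:,::-1],None,fx=5,fy=5,interpolation=cv2.INTER_CUBIC))
E
```

```text
position: [0.4922, 0.1664, 0.1718]
wrist_force: [-0.8, 0.4, -0.9]
37 [0.48927877 0.15564768 0.10345719] [0.47969947 0.15099459 0.09564969] [0.49696799 0.16647064 0.11158379]
```

```bash
python3 -m crank '[{"hand":0.1,"xyz":[0.0448,-0.2118,0],"twist":[0,0,0]},{"hand":0.1,"xyz":[0.0448,-0.2118,0],"twist":[0,0,0]},{"hand":0.1,"xyz":[0.0448,-0.2118,0],"twist":[0,0,0]},{"hand":0.1,"xyz":[0.0448,-0.2118,-0.05],"twist":[0,0,0]},{"hand":0.1,"xyz":[0.0448,-0.2118,-0.05],"twist":[0,0,0]}]'| egrep 'pos|force|rot'
python3 - <<'E'
from h import *
f=grab_frame("side")
cv2.imwrite("pics/s5.png",cv2.resize(f["color"][150:250,190:330][:,:,::-1],None,fx=5,fy=5,interpolation=cv2.INTER_CUBIC))
E
```

```text
position: [0.5208, -0.0045, 0.1229]
tool_rot: [0.404, -3.105, -0.003]
wrist_force: [-0.3, 1.0, 0.1]
```

View pics/s5.png

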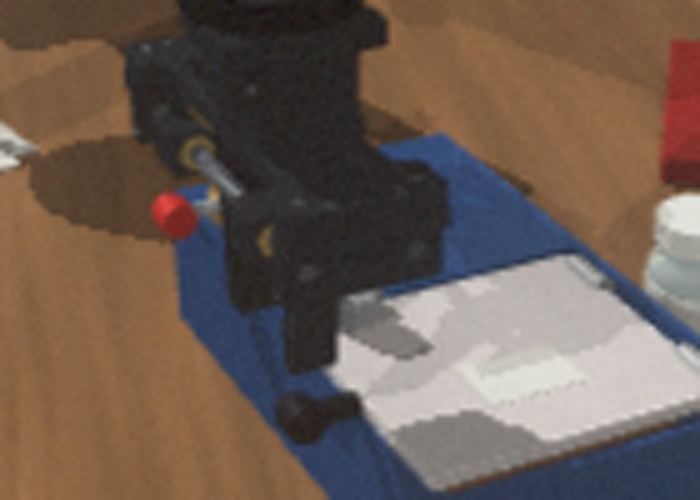

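The knob is level in the far notch at about (175,215). The near finger at (312,340) hangs above the grip at (302,418). Next I settle and check the position.

```bash
python3 -m crank '[{"hand":0.1,"xyz":[0,0,0],"twist":[0,0,0]},{"hand":0.1,"xyz":[0,0,0],"twist":[0,0,0]}]'| egrep 'pos|force|rot'
python3 - <<'E'
from h import *
f=dict(np.load("pics/side0.npz"));P=cloud(f);c=f["color"].astype(int)
m=(c.max(-1)<60)&(f["z_map"]>0);k=np.zeros_like(m);k[222:242,240:265]=1
Q=P[m&k];th=np.deg2rad(15);ex=np.array([np.cos(th),np.sin(th)]);ey=np.array([-ex[1],ex[0]])
Q=Q[(Q[:,2]>.055)&(Q[:,2]<.1)];a=Q[:,:2]@ex;b=Q[:,:2]@ey
d=a<a.min()+.02
print(len(Q),a.min(),np.percentile(b[d],[2,50,98]),np.percentile(Q[d][:,2],[2,98]))
E
```

```text
position: [0.5259, -0.0036, 0.129]
tool_rot: [-0.409, 3.113, -0.001]
wrist_force: [0.3, -0.4, 0.3]
118 0.5010234856195045 [-0.14796483 -0.14528874 -0.13110743] [0.0700454  0.08692228]
```

```bash
python3 -m crank '[{"hand":0.1,"xyz":[0.003,0.0015,-0.03],"twist":[0,0,0]},{"hand":0.1,"xyz":[0.003,0.0015,-0.081],"twist":[0,0,0]},{"hand":0.1,"xyz":[0.003,0.0015,-0.081],"twist":[0,0,0]},{"hand":0.1,"xyz":[0.003,0.0015,-0.081],"twist":[0,0,0]},{"hand":-0.4,"xyz":[0.003,0.0015,-0.081],"twist":[0,0,0]},{"hand":-0.8,"xyz":[0.003,0.0015,-0.081],"twist":[0,0,0]},{"hand":-0.8,"xyz":[0.003,0.0015,-0.081],"twist":[0,0,0]},{"hand":-0.8,"xyz":[0.003,0.0015,-0.081],"twist":[0,0,0]}]' 30; python3 -m crank '[{"hand":-0.8,"xyz":[0,0,0],"twist":[0,0,0]},{"hand":-0.8,"xyz":[0,0,0],"twist":[0,0,0]}]'
```

```text
time_s: 11.72
position: [0.5276, -0.0014, 0.0637]
tool_rot: [-0.406, 3.115, 0.005]
wrist_force: [-2.1, 6.7, 4.2]
gripper_width: 0.201
time_s: 11.98
position: [0.5276, -0.0014, 0.0637]
tool_rot: [-0.407, 3.115, 0.004]
wrist_force: [-1.7, 6.6, 4.2]
gripper_width: 0.203
```

Run:
```python
import numpy as np
c,s=np.cos(np.deg2rad(15)),np.sin(np.deg2rad(15))
for a in np.arange(.15,1.51,.15): d=.183*(1-np.cos(a))/.8; print(round(a,2),*np.round([d*c,d*s,.183*np.sin(a)/.8],4))
```

```text
0.15 0.0025 0.0007 0.0342
0.3 0.0099 0.0026 0.0676
0.45 0.022 0.0059 0.0995
0.6 0.0386 0.0103 0.1292
0.75 0.0593 0.0159 0.1559
0.9 0.0836 0.0224 0.1792
1.05 0.111 0.0297 0.1984
1.2 0.1409 0.0378 0.2132
1.35 0.1726 0.0462 0.2232
1.5 0.2053 0.055 0.2282
```

```bash
python3 -m crank '[{"hand":-0.8,"xyz":[0.0003,0.0013,0.0171],"twist":[0,0,0]},{"hand":-0.8,"xyz":[0.0022,0.0019,0.0342],"twist":[0,0,0]},{"hand":-0.8,"xyz":[0.0055,0.0027,0.051],"twist":[0,0,0]},{"hand":-0.8,"xyz":[0.0096,0.0038,0.0676],"twist":[0,0,0]},{"hand":-0.8,"xyz":[0.0151,0.0053,0.084],"twist":[0,0,0]},{"hand":-0.8,"xyz":[0.0217,0.0071,0.0995],"twist":[0,0,0]},{"hand":-0.8,"xyz":[0.0295,0.0092,0.1147],"twist":[0,0,0]},{"hand":-0.8,"xyz":[0.0383,0.0115,0.1292],"twist":[0,0,0]}]' ; python3 -m crank '[{"hand":-0.8,"xyz":[0,0,0],"twist":[0,0,0]},{"hand":-0.8,"xyz":[0,0,0],"twist":[0,0,0]}]'
```

```text
time_s: 12.98
position: [0.5561, 0.0068, 0.1659]
tool_rot: [0.407, -3.11, -0.002]
wrist_force: [-1.6, 5.0, -7.6]
gripper_width: 0.203
time_s: 13.22
position: [0.5574, 0.0071, 0.1677]
tool_rot: [0.407, -3.113, -0.003]
wrist_force: [-4.0, 6.8, 2.0]
gripper_width: 0.205
```

```bash
python3 -m crank '[{"hand":-0.8,"xyz":[0.0095,0.004,0.0138],"twist":[0,0,0]},{"hand":-0.8,"xyz":[0.0204,0.0071,0.0267],"twist":[0,0,0]},{"hand":-0.8,"xyz":[0.032,0.0103,0.0388],"twist":[0,0,0]},{"hand":-0.8,"xyz":[0.0447,0.0136,0.05],"twist":[0,0,0]},{"hand":-0.8,"xyz":[0.0581,0.0172,0.06],"twist":[0,0,0]},{"hand":-0.8,"xyz":[0.0721,0.0209,0.0692],"twist":[0,0,0]},{"hand":-0.8,"xyz":[0.0721,0.0209,0.0692],"twist":[0,0,0]}]' ; python3 -m crank '[{"hand":-0.8,"xyz":[0.0145,0.004,0.008],"twist":[0,0,0]},{"hand":-0.8,"xyz":[0.0299,0.0081,0.0148],"twist":[0,0,0]},{"hand":-0.8,"xyz":[0.0455,0.012,0.0204],"twist":[0,0,0]},{"hand":-0.8,"xyz":[0.0616,0.0165,0.0248],"twist":[0,0,0]},{"hand":-0.8,"xyz":[0.0833,0.0224,0.0287],"twist":[0,0,0]},{"hand":-0.8,"xyz":[0.0833,0.0224,0.0287],"twist":[0,0,0]},{"hand":-0.8,"xyz":[0.0833,0.0224,0.0287],"twist":[0,0,0]}]'
```

```text
time_s: 14.1
position: [0.6168, 0.0239, 0.2239]
tool_rot: [-0.408, 3.114, 0.002]
wrist_force: [-3.0, 6.0, 0.8]
gripper_width: 0.202
time_s: 14.98
position: [0.6842, 0.0431, 0.2471]
tool_rot: [-0.408, 3.111, 0.005]
wrist_force: [-0.7, 7.8, -0.2]
gripper_width: 0.202
```

```bash
python3 -m crank '[{"hand":-0.4,"xyz":[0,0.003,0],"twist":[0,0,0]},{"hand":0.1,"xyz":[0,0.003,0],"twist":[0,0,0]},{"hand":0.1,"xyz":[0,0.003,0],"twist":[0,0,0]},{"hand":0.1,"xyz":[0,0.003,0.05],"twist":[0,0,0]},{"hand":0.1,"xyz":[0,0.003,0.12],"twist":[0,0,0]},{"hand":0.1,"xyz":[-0.1,0.003,0.18],"twist":[0,0,0]},{"hand":0.1,"xyz":[-0.15,0.003,0.18],"twist":[0,0,0]},{"hand":0.1,"xyz":[-0.15,0.003,0.18],"twist":[0,0,0]}]'; python3 -m crank '[{"hand":0.1,"xyz":[0,0,0],"twist":[0,0,0]},{"hand":0.1,"xyz":[0,0,0],"twist":[0,0,0]},{"hand":0.1,"xyz":[0,0,0],"twist":[0,0,0]}]'
python3 - <<'E'
from h import *
f=grab_frame("side");P=cloud(f);c=f["color"].astype(int)
m=(c[...,0]>110)&(c[...,1]<60)&(c[...,2]<60)&(P[...,2]>.07)&(P[...,2]<.16)&(P[...,0]<.56)&(f["z_map"]>0)
print(m.sum(),np.median(P[m],0),P[m].min(0),P[m].max(0))
b=np.zeros_like(m);b[90:260,220:350]=1
q=b&(c.max(-1)<60)&(P[...,2]>.23)&(P[...,2]<.28)&(f["z_map"]>0);print("grip",q.sum(),np.median(P[q],0) if q.any() else None)
cv2.imwrite("pics/s6.png",f["color"][:,:,::-1])
E
```

```text
time_s: 15.98
position: [0.5604, 0.0429, 0.3917]
tool_rot: [-0.407, 3.111, -0.001]
wrist_force: [0.1, -0.0, 0.4]
gripper_width: 0.55
time_s: 16.35
position: [0.5633, 0.0431, 0.3873]
tool_rot: [0.407, -3.113, -0.0]
wrist_force: [-0.3, 0.4, 0.0]
gripper_width: 0.552
40 [0.48897605 0.1559767  0.10353766] [0.47959301 0.15000034 0.0955048 ] [0.49735439 0.16933641 0.11127762]
grip 105 [0.67941343 0.03637154 0.25589741]
```

View pics/s6.png

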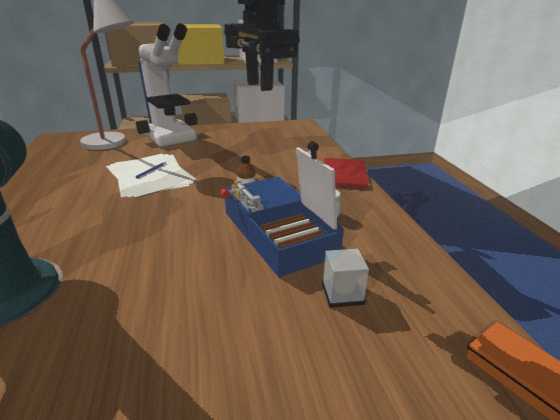

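The lid stands nearly upright, with its grip at (314,147). The knob is level in its far notch at (224,193). The bottle, jar and block stand where they were, and the gripper is clear, so I'm handing in.

```bash
python3 -c "
from station import *
print(close_job())"
```

```text
the job is handed in; nothing more can be done
None
```

The slide case is unbolted and open, and I handed the job in at about 16.4 s of the 61 s allowed. The hand-in reported no verdict.

- **Bolt:** I lifted the handle to about 1.1 rad at home and slid the bolt until the force rose to about 15 N. By the tool's path that was about 49 mm. I then backed off slightly and lowered the handle into the parking notch.
- **Bolt check:** Before and after opening the lid, the knob measured about 47 mm from home at the same height as when it was level at the start. The 2 mm gap from the tool's figure is within measuring error.
- **Lid:** I swung it by the grip to about 1.45 rad and let go. In the last picture it stands nearly upright, with the grip at z ≈ 0.256 m, which agrees with that angle.
- **Bystanders:** In the last picture the bottle, block and jar stand where they were; I checked this by eye and did not measure their shift.
- **Robot:** The arm was clear above the case, with wrist force near zero.

While the lid was gripped, a sideways force of about 7 N showed at the wrist, from the grip sitting slightly off centre. It went when I let go. None of the checks failed.

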